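# Fit the kiln damper and set the gas valve

### The arm

A 6-joint arm with a two-finger parallel gripper is mounted at the origin on the work surface. World frame = base frame: x ahead of the robot, y to its left, z up, the work surface at z = 0. Lengths are in m, angles in degrees, forces in N, time in s.
With the tool pointing down it reaches from about 0.35 to 0.875 m from the base axis. Payload 4.2 kg.
Tool frame: the origin (TCP) lies midway between the tips of the shut fingers; the grasp point (between the pads) lies 19 mm behind it; y points along the fingers, x is the direction in which the jaws open and shut, and the axes are right-handed (so a half turn about y gives the same grasp; the last joint's range is limited). The gripper opens to 87 mm and grips with 3 to 60 N. Pads are 19 mm wide; open, the fingers measure 117 mm over their backs; the gripper's body (75 mm by 190 mm) begins 51 mm behind the grasp point.
Start: joints at [-59.439, 22.042, 0.453, 0, -68.411, -14.817], TCP at [0.17, -0.602, 0.223] pointing down, gripper open.
Joint ranges: [-179.83, 179.83], [-69.29, 118.12], [-61.27, 80.66], [-181.25, 117.63], [-171.15, -9.14], [-177.46, 177.46]. Speed limits (degrees/s): [159.86, 159.86, 180, 180, 180, 180].

### API

Orientations are given as a 3x3 rotation matrix whose columns are the frame's x, y, z axes.
In Python, from station import * gives the robot as it stands.
- The arm moves only by the tool jog_arm, never from a script. Its argument "series" is a list of rows, each a list of 3 entries, a list of its own where there are three numbers: the shift along the tool's x, y, z in m, then the turn, a rotation vector about the tool's x, y, z in degrees, then the finger opening in m, from 0 to 0.087. A call has 1 to 10 rows; each row shifts and turns the commanded pose from where the row before left it, along the tool's axes as they then stand; what a row does not reach is not made up. A row lasts 1/8 s, in which the tool goes at most 62.5 mm and 10.7 degrees, less where a joint would pass 70% of its speed; a pose out of reach is approached as far as the arm can. A call is refused whole if a number of a shift passes 0.0625 or a number of a turn 10.7, either way. A call with a gripper value outside its range is refused whole. The fingers move at their own pace and stop on an object; the grip force is fixed at half the most. Time passes only in rows, so rows that do not move let the fingers close. It gives the time, the measured TCP pose, the force and the opening at its end, in the units of the state.
- sense(): the state, without advancing time (a new reading comes with each control period).
- capture(name): name is "scene" or "top" or "wrist"; returns the picture (384x512x3 uint8, red, green, blue); there is no depth.
- camera_info(name): a dict with "fx", "fy", "cx", "cy" (pixels), "rvec" (rotation vector, rad) and "tvec" (3), from world to camera coordinates, as OpenCV has them. Camera axes: x right, y down, z forward; pixel columns grow to the right and rows downward; lengths in m; the calibration is good to about 2 mm. The wrist camera is an equidistant fisheye: a pixel r from the principal point sees the ray r / f radians off the axis. A picture is of the moment at which its call begins: read the wrist's pose just before it. camera_info takes no time and is no camera call; for the wrist camera it gives the pose at the moment of the call.
- finish_job(): hands the job in, once; it reports no verdict.
The state is a dict: "time_s": time; "joints": joint angles; "joint_velocities": joint speeds; "effort": joint torques, N m; "tcp_pos": TCP position; "ee_rot": TCP orientation; "wrist_force": force on the tool from outside, world axes, zero at the start; "moment": the same for the moment, N m; "gripper_width": opening from 0.0 (shut) to 1.0 (fully open).
Only numpy, scipy, OpenCV 4.12 (cv2) and the standard library are available. Lean on these libraries where they do the work, as an engineer would, in place of code of your own. Each camera call takes 0.05 s, during which the arm holds its last target. There are 200 camera calls.

### The job

Get the test kiln ready to fire: lift the wide damper plate with the window out of the wooden rack and lower it, without letting it drop, into the slot across the top of the kiln's brick flue until it stands fully down, and let go of it. Then turn the lever of the gas valve until it lies in line with the pointer on the valve's dial. Leave the narrow plate in its rack and every pot, bottle and tool on the table where it stands.

Things in the scene. Friction and masses are not known exactly. Their poses are not given: they have to be found in the camera images.
- window_plate: Damper plate of beige kiln-shelf ceramic, the wider of the two: 120 wide (its x) x 10 thick (its y) x 130 tall (its z), with a window 40 wide x 36 high whose lower edge is 28 above the plate's foot; above 64 it is solid. 260 g. Origin: centre of its underside. Starts upright in one of the rack's two slots, its foot 12 above the table.
- narrow_plate: Solid damper plate of the same ceramic, 75 wide (x) x 10 thick (y) x 130 tall (z), no window. Origin: centre of its underside. Stands in the other slot of the rack and stays there.
- rack: Fixed wooden rack on the table, 150 (x) x 146 (y) x 50 tall, with two slots along its x, centred 45 to either side (its y) of its middle. Each slot is 126 long, 13 wide and 38 deep, with its floor 12 above the table. Origin: centre of its underside on the table.
- flue_slot (a point): Middle of the mouth of the damper slot, in the flat top of the kiln's brick flue, 100 above the table. The slot is 126 long (x), 14 wide (y) and 80 deep, straight down; its floor is 20 above the table. Flared steel lips along its long sides stand 7 above the flue top and widen the entry to about 28. A plate fully down stands out 50 above the flue top.
- kiln: Fixed small steel kiln with a brick lid (265 tall; lid handle to 296) and a brick flue, 156 wide (x) x 100 tall, sticking out of it. Origin: on the table under the middle of the flue slot, axes as the slot's. The flue reaches from y = -75 to the kiln's wall at y = 135; the kiln is 370 square, centred at y = 320.
- lever (a joint): Angle of the gas valve's lever: 0 closed, 1.571 (the stop) fully open; it grows anticlockwise seen from above and stays where it is left (about 0.35 N m to turn).
- lever_grip (a point): Point on the lever's centreline, 95 out from the vertical stem axis, 125 above the table. Its x runs along the lever, away from the stem; z is up. The lever is a flat steel bar 22 wide x 14 high, its tip 130 from the axis, free below down to the pointer arm (90 above the table) and the round dial (84 above the table, radius 105).
- pointer: Fixed dark steel pointer on the valve's dial: a flat arm 8 wide, 86 to 90 above the table, ending in an upright fin 141 to 155 from the stem axis, just beyond the lever's tip, 130 above the table at its top. Origin: on the stem axis, 86 above the table; x points from the axis to the fin. The lever is in line when its x and the pointer's x agree.
- valve: Fixed brass gas valve on a dark steel pipe with both ends bent down to the table, with a round gauge lying face up (80 above the table) on the pipe. Origin: on the table under the stem axis; x is where the lever points when closed; the pipe runs along y, from -75 to 215; the gauge is at y = 178.
- mug: Bystander: white mug, radius 41, 80 tall. Origin: centre of its underside.
- bowl: Bystander: grey-green bowl, radius 70, 62 tall. Origin: centre of its underside.
- pot: Bystander: unglazed cup, radius 40, 85 tall. Origin: centre of its underside.
- bottle: Bystander: white bottle, radius 32, 190 tall. Origin: centre of its underside.
- jar: Bystander: pale lidded jar, radius 45, 110 tall. Origin: centre of its underside.
- vase: Bystander: stoneware vase, radius 45, 130 tall. Origin: centre of its underside.
- brush: Bystander: brush lying along its x, 190 long. Origin: middle of its underside.

How it is judged (in metres and radians):
On the way, in this order (a step that is already met when the one before it is completed fails the run):
1. the windowed plate stands fully down in the flue slot and is let go (x of window_plate in the frame of flue_slot between -0.008 and 0.008 m and y of window_plate in the frame of flue_slot between -0.008 and 0.008 m and z of window_plate in the frame of flue_slot between -0.09 and -0.073 m and angle between window_plate's own z axis and vertical below 0.1 rad and angle between the x axis of window_plate and the x axis of flue_slot, either way round below 0.1 rad and linear speed of window_plate below 0.03 m/s and contact force between window_plate and the fingers below 0.1 N), for 0.2 s.
2. the lever is in line with the pointer (angle between the x axis of lever_grip and the x axis of pointer, either way round below 0.08 rad and velocity of joint lever between -0.05 and 0.05 rad/s), for 0.2 s.
At the end, for the whole second after the job is handed in: The windowed plate stands upright at rest in the flue slot, its foot within 7 mm of the slot floor and within 8 mm of the slot's middle; the lever is at rest within 0.08 rad (4.6 degrees) of the pointer's direction; the narrow plate is still upright in its rack slot, within 20 mm of its start (all of step 2 and x of window_plate in the frame of flue_slot between -0.008 and 0.008 m and y of window_plate in the frame of flue_slot between -0.008 and 0.008 m and z of window_plate in the frame of flue_slot between -0.09 and -0.073 m and angle between window_plate's own z axis and vertical below 0.1 rad and angle between the x axis of window_plate and the x axis of flue_slot, either way round below 0.1 rad and linear speed of window_plate below 0.03 m/s and distance of narrow_plate from where it was at the start of the episode below 0.02 m and angle between narrow_plate's own z axis and vertical below 0.25 rad); the robot touches nothing.
It fails at once if the windowed plate dropped into the slot (faster than 0.5 m/s) (linear speed of window_plate above 0.5 m/s and horizontal distance between window_plate and flue_slot below 0.03 m and z of window_plate in the frame of flue_slot below 0.01 m).
It fails at once if the narrow plate taken out of its slot or moved by more than 30 mm (distance of narrow_plate from where it was at the start of the episode above 0.03 m).
It fails at once if a bystander moved by more than 30 mm or knocked over (distance of any of mug, bowl, pot, bottle, jar, vase, brush from where it was at the start of the episode above 0.03 m or angle between any of mug, bowl, pot, bottle, jar, vase's own z axis and vertical above 0.5 rad).
It also fails if it takes over 59 s, if anything falls off the work surface, if the arm or the gripper's body presses on something with over 40 N, if the wrist force passes 120 N, or if a joint passes its speed limit or range.

## Working session

There is one attempt and no reset: what is moved stays moved. The work goes in short steps, Python scripts to look and compute and a tool call to move; the robot and the scene stay as the last step left them, time stands still between calls to the robot, and variables do not carry over. Pictures are saved under pics/ and viewed, about 8 in all and at most 12, crops included, and the job is handed in when it is done.

Besides the shell and the picture viewer there is one more tool, called after "Call:" in YAML: its name, and indented under it one key for each argument. jog_arm: Moves the arm, as the interface text tells. Its arguments: {"type":"object","properties":{"series":{"type":"array","items":{"type":"array"}}},"required":["series"]}

```bash
mkdir -p pics && python3 - <<'E'
from station import *
import cv2,numpy as np
for n in ["scene","top"]:
    im=capture(n); cv2.imwrite(f"pics/{n}0.png",cv2.resize(im[:,:,::-1],(800,600),interpolation=cv2.INTER_CUBIC)); cv2.imwrite(f"pics/{n}_raw.png",im[:,:,::-1])
    print(n,camera_info(n))
w=camera_info("wrist");im=capture("wrist");cv2.imwrite("pics/wrist0.png",im[:,:,::-1]);print(w)
print(sense())
E
```

```text
scene {'fx': 365.22135919180573, 'fy': 365.22135919180573, 'cx': 255.39255569853512, 'cy': 189.53149002244956, 'rvec': array([ 2.40072158,  0.70832044, -0.22863172]), 'tvec': array([-0.419697  , -0.18067356,  1.19547311])}
top {'fx': 428.608407661782, 'fy': 428.608407661782, 'cx': 263.1486858564876, 'cy': 190.1748570306963, 'rvec': array([ 2.22810626, -2.17984222,  0.06205198]), 'tvec': array([-0.0512337 ,  0.53151167,  1.21490222])}
{'fx': 297.3186396354542, 'fy': 297.3186396354542, 'cx': 255.73278575361834, 'cy': 189.8852713642991, 'rvec': array([-1.79748733, -2.37111031, -0.30174456]), 'tvec': array([ 0.62332975, -0.03106689,  0.39009229])}
{'time_s': 0.15, 'joints': array([-5.94380742e+01,  2.20805907e+01,  3.98957653e-01, -2.01213650e-02,
       -6.84108859e+01, -1.48170052e+01]), 'joint_velocities': array([-0.10170892, -0.17260432,  0.18649151,  0.05727054, -0.10413455,
        0.05190433]), 'effort': array([-8.73761564e-06, -3.91052413e+01,  1.87587404e+01,  4.22234863e+00,
        1.23717668e-02, -1.40229472e-04]), 'tcp_pos': array([ 0.16949645, -0.60111775,  0.22172071]), 'ee_rot': array([[-2.71230055e-01, -5.39861047e-04, -9.62514398e-01],
       [ 9.62513144e-01,  1.55645742e-03, -2.71230575e-01],
       [ 1.64453949e-03, -9.99998643e-01,  9.74653231e-05]]), 'wrist_force': array([-0.05879891, -0.25571886, -0.6205352 ]), 'moment': array([-0.0456068 ,  0.01774139,  0.01848946]), 'gripper_width': 1.0024416452625573}
```

View pics/scene0.png

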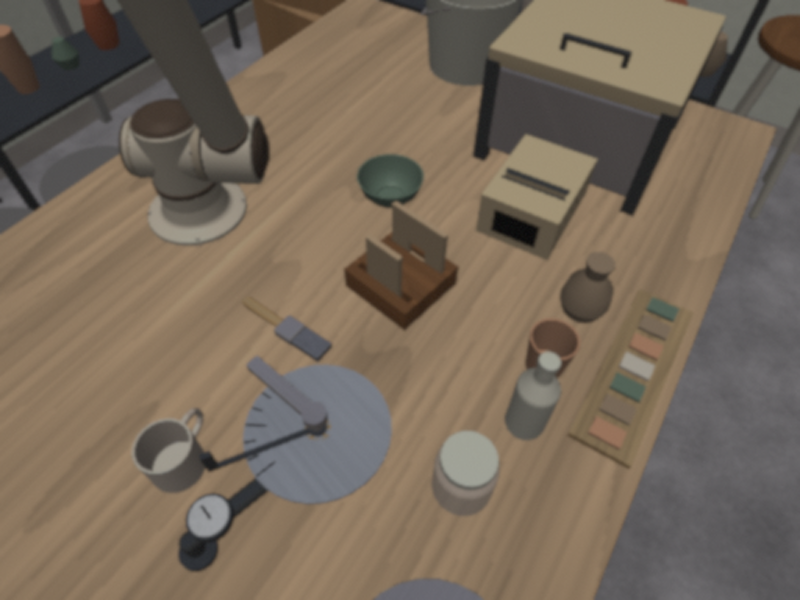

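View pics/top0.png

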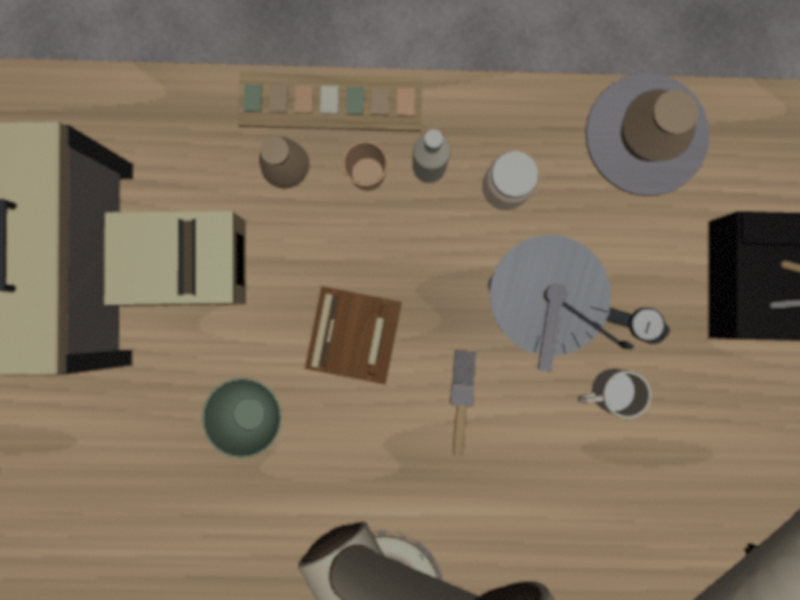

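```bash
cat > h.py <<'E'
import cv2,numpy as np
from station import *
from scipy.optimize import least_squares
def ray(ci,px,fish=False):
    R=cv2.Rodrigues(np.array(ci["rvec"]))[0];t=np.array(ci["tvec"])
    u=(px[0]-ci["cx"])/ci["fx"];v=(px[1]-ci["cy"])/ci["fy"]
    if fish:
        r=np.hypot(u,v);s=np.sin(r)/max(r,1e-9);d=np.array([u*s,v*s,np.cos(r)])
    else: d=np.array([u,v,1.])
    d=R.T@d;return -R.T@t,d/np.linalg.norm(d)
def atz(r,z): return r[0]+r[1]*(z-r[0][2])/r[1][2]
def tri(rs):
    A=sum(np.eye(3)-np.outer(d,d) for _,d in rs);b=sum((np.eye(3)-np.outer(d,d))@c for c,d in rs)
    p=np.linalg.solve(A,b);return p,max(np.linalg.norm((np.eye(3)-np.outer(d,d))@(p-c)) for c,d in rs)
def proj(ci,P,fish=False):
    R=cv2.Rodrigues(np.array(ci["rvec"]))[0];c=np.atleast_2d(P)@R.T+np.array(ci["tvec"])
    if not fish: q=c[:,:2]/c[:,2:]
    else:
        n=np.linalg.norm(c[:,:2],axis=1);q=c[:,:2]/n[:,None]*np.arctan2(n,c[:,2])[:,None]
    return q*[ci["fx"],ci["fy"]]+[ci["cx"],ci["cy"]]
E
python3 - <<'E'
from h import *
np.set_printoptions(precision=4,suppress=True)
s,t=camera_info("scene"),camera_info("top")
P={"plateA":((328,293),(446,241),.142),"plateB":((316,367),(394,208),.142),"narA":((380,318),(401,270),.142),"narB":((372,363),(369,243),.142),
"slotA":((187,220),(568,193),.1),"slotB":((187,294),(503,172),.1),"stem":((557,292),(315,410),.132),"tip":((545,370),(254,364),.132),"fin":((629,345),(208,458),.13)}
for k,(a,b,z) in P.items():
    ra,rb=ray(t,np.array(a)/1.5625),ray(s,np.array(b)/1.5625)
    print(k,*tri([ra,rb]),atz(ra,z)[:2],atz(rb,z)[:2])
print(camera_info("wrist"),ray(camera_info("wrist"),(255.7,189.9),True))
E
```

```text
plateA [0.5303 0.0992 0.1274] 0.00098339868659621 [0.5304 0.098 ] [0.5354 0.0862]
plateB [0.4097 0.1171 0.1267] 0.0015564011713829894 [0.4094 0.1143] [0.4197 0.1046]
narA [0.4923 0.0134 0.1111] 0.0005827162795962642 [0.4914 0.012 ] [ 0.5064 -0.0083]
narB [0.4182 0.0252 0.1229] 0.0017753969965562913 [0.4178 0.0233] [0.4302 0.012 ]
slotA [0.6521 0.3436 0.1107] 0.0023206606371123702 [0.6516 0.346 ] [0.6516 0.3577]
slotB [0.5239 0.3388 0.1056] 0.00153898261798867 [0.5255 0.3414] [0.5204 0.3441]
stem [ 0.5409 -0.2775  0.1409] 0.0005409838009369203 [ 0.541  -0.2799] [ 0.5379 -0.2743]
tip [ 0.4127 -0.2623  0.1217] 0.0020603929454482447 [ 0.4117 -0.2616] [ 0.4201 -0.2646]
fin [ 0.4571 -0.4022  0.1216] 0.0021332652633915556 [ 0.4558 -0.401 ] [ 0.4631 -0.4021]
{'fx': 297.3186396354542, 'fy': 297.3186396354542, 'cx': 255.73278575361834, 'cy': 189.8852713642991, 'rvec': array([-1.7973, -2.371 , -0.3015]), 'tvec': array([ 0.6235, -0.031 ,  0.3901])} (array([ 0.1039, -0.6189,  0.3848]), array([ 0.2399,  0.0684, -0.9684]))
```

The scene view shows both plates in the rack, the flue slot at (535,183), the stem at (315,410), the lever tip at (254,364) and the pointer fin at (208,458). The top view shows the same things. The triangulated points match the given heights and sizes to within about 15 mm in z. Next I move to hover over the windowed plate.

Call:
jog_arm:
  series:
    - [[0,-0.01,0],[0,8.07,0],0.087]
    - [[0,-0.01,0],[0,8.07,0],0.087]
    - [[0,-0.01,0],[0,8.07,0],0.087]
    - [[0.05,0,-0.0128],[0,0,0],0.087]
    - [[0.05,0,-0.0128],[0,0,0],0.087]
    - [[0.05,0,-0.0128],[0,0,0],0.087]
    - [[0.05,0,-0.0128],[0,0,0],0.087]
    - [[0.05,0,-0.0128],[0,0,0],0.087]
    - [[0.05,0,-0.0128],[0,0,0],0.087]
    - [[0.05,0,-0.0128],[0,0,0],0.087]

```text
time_s: 1.4
tcp_pos: [0.3099, -0.267, 0.2525]
ee_rot: [[0.148, 0.0, -0.989], [0.989, 0.0, 0.148], [0.0, -1.0, -0.0]]
wrist_force: [1.4, -0.4, -0.3]
gripper_width: 0.997
```

Call:
jog_arm:
  series:
    - [[0.05,0,-0.0128],[0,0,0],0.087]
    - [[0.05,0,-0.0128],[0,0,0],0.087]
    - [[0.05,0,-0.0128],[0,0,0],0.087]
    - [[0.05,0,-0.0128],[0,0,0],0.087]
    - [[0.05,0,-0.0128],[0,0,0],0.087]
    - [[0.05,0,-0.0128],[0,0,0],0.087]
    - [[0.03,0,-0.0128],[0,0,0],0.087]
    - [[0.015,0,-0.0128],[0,0,0],0.087]
    - [[0,0,0],[0,0,0],0.087]
    - [[0,0,0],[0,0,0],0.087]

```text
time_s: 2.65
tcp_pos: [0.4613, 0.0568, 0.2523]
ee_rot: [[0.148, -0.001, -0.989], [0.989, -0.0, 0.148], [-0.0, -1.0, 0.001]]
wrist_force: [-0.2, -0.3, -0.7]
gripper_width: 1.003
```

```bash
python3 - <<'E'
from h import *
np.set_printoptions(precision=4,suppress=True)
st=sense();ci=camera_info("wrist");im=capture("wrist")
print(st["time_s"],st["tcp_pos"],st["ee_rot"],st["joints"],ci)
np.save("w1.npy",ci,allow_pickle=True);cv2.imwrite("pics/w1.png",cv2.resize(im[:,:,::-1],(800,600),interpolation=cv2.INTER_CUBIC))
E
```

```text
2.65 [0.4613 0.0568 0.2523] [[ 0.1482 -0.001  -0.989 ]
 [ 0.989  -0.0003  0.1482]
 [-0.0004 -1.      0.0009]] [  27.1213    4.9228  -18.0491   -0.0111  -67.0853 -125.6408] {'fx': 297.3186396354542, 'fy': 297.3186396354542, 'cx': 255.73278575361834, 'cy': 189.8852713642991, 'rvec': array([-2.2291, -1.9181, -0.2416]), 'tvec': array([-0.1255, -0.471 ,  0.308 ])}
```

View pics/w1.png

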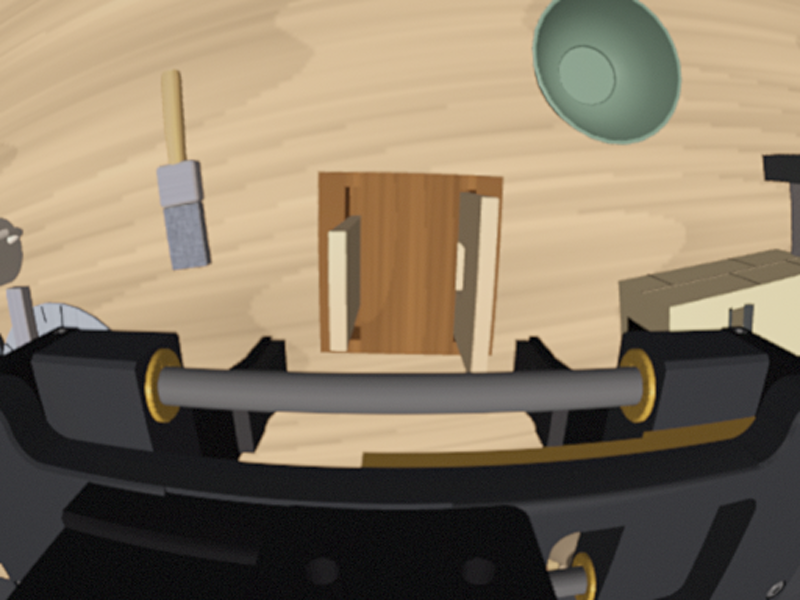

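The wrist view shows the windowed plate's top face at lower right. Its near end runs (481–498,197), and its sides run down to (471,372) and (491,372). The narrow plate is on the left, at (329–348,230).

```bash
python3 - <<'E'
from h import *
np.set_printoptions(precision=4,suppress=True)
s,t=camera_info("scene"),camera_info("top");w=np.load("w1.npy",allow_pickle=True).item()
k=lambda a:np.array(a)/1.5625-[.18,.18]
b=ray(w,k((489.5,197)),True)
print("end B tri",tri([b,ray(t,k((316,367)))]),tri([b,ray(s,k((394,208)))]),"narB",tri([ray(w,k((338,230)),True),ray(t,k((372,363)))]))
for p in [(481,197),(498,197),(471,372),(492,352)]: print(p,atz(ray(w,k(p),True),.142))
L=atz(ray(w,k((471,372)),True),.142)-atz(ray(w,k((481,197)),True),.142)
print(np.degrees(np.arctan2(L[1],L[0])))
for p in [(319,173),(502,178),(321,352)]: print("rack",atz(ray(w,k(p),True),.05))
E
```

```text
end B tri (array([0.4104, 0.1136, 0.1615]), np.float64(0.0015006937458678343)) (array([0.4108, 0.1204, 0.1258]), np.float64(0.0016767556439625877)) narB (array([0.418 , 0.0247, 0.1295]), np.float64(0.0005614695495329286))
(481, 197) [0.4104 0.1135 0.142 ]
(498, 197) [0.4116 0.1237 0.142 ]
(471, 372) [0.5197 0.095  0.142 ]
(492, 352) [0.5081 0.1098 0.142 ]
-9.61468109159519
rack [0.378  0.0057 0.05  ]
rack [0.4029 0.1478 0.05  ]
rack [ 0.5246 -0.0201  0.05  ]
```

Call:
jog_arm:
  series:
    - [[0,0,0],[0,1.35,0],0.087]
    - [[0.026,0,0],[0,0,0],0.087]
    - [[0.026,0,0],[0,0,0],0.087]
    - [[0,0.04,0],[0,0,0],0.087]
    - [[0,0.04,0],[0,0,0],0.087]
    - [[0,0.03,0],[0,0,0],0.06]
    - [[0,0.02,0],[0,0,0],0.04]
    - [[0,0.014,0],[0,0,0],0.03]
    - [[0,0,0],[0,0,0],0.03]
    - [[0,0,0],[0,0,0],0.03]

```text
time_s: 3.95
tcp_pos: [0.4713, 0.1091, 0.1094]
ee_rot: [[0.171, 0.002, -0.985], [0.985, 0.001, 0.171], [0.001, -1.0, -0.002]]
wrist_force: [-0.2, 0.2, 0.4]
gripper_width: 0.515
```

```bash
python3 - <<'E'
from h import *
st=sense();ci=camera_info("wrist");im=capture("wrist")
print(st["tcp_pos"],st["gripper_width"])
a=cv2.resize(im[:,:,::-1],(800,600),interpolation=cv2.INTER_CUBIC)
s=cv2.resize(capture("scene")[80:230,180:430,::-1],(800,480),interpolation=cv2.INTER_CUBIC)
cv2.imwrite("pics/w2.png",cv2.resize(np.vstack([a,s]),(444,600),interpolation=cv2.INTER_AREA))
E
```

```text
[0.47133897 0.10907188 0.10942753] 0.5153421912671317
```

View pics/w2.png

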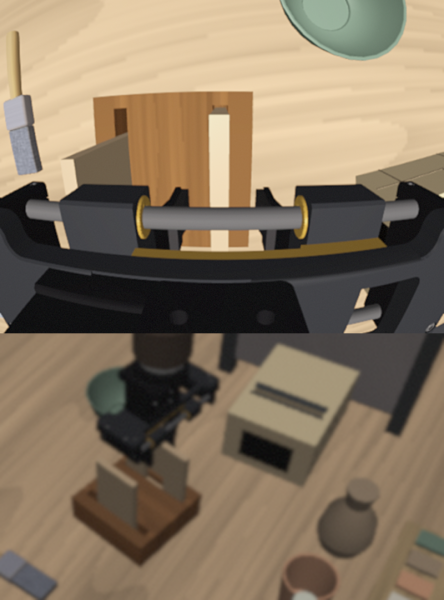

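The plate is centred and parallel between the fingers (strip at x≈208–230). I close on it and lift slowly.

Call:
jog_arm:
  series:
    - [[0,0,0],[0,0,0],0.0]
    - [[0,0,0],[0,0,0],0.0]
    - [[0,0,0],[0,0,0],0.0]
    - [[0,0,0],[0,0,0],0.0]
    - [[0,0,0],[0,0,0],0.0]
    - [[0,0,0],[0,0,0],0.0]
    - [[0,-0.005,0],[0,0,0],0.0]
    - [[0,-0.01,0],[0,0,0],0.0]
    - [[0,-0.01,0],[0,0,0],0.0]
    - [[0,0,0],[0,0,0],0.0]

```text
time_s: 5.3
tcp_pos: [0.4713, 0.1092, 0.1347]
ee_rot: [[0.17, 0.002, -0.985], [0.985, 0.001, 0.17], [0.001, -1.0, -0.002]]
wrist_force: [0.3, 0.3, -3.9]
gripper_width: 0.112
```

Call:
jog_arm:
  series:
    - [[0,-0.03,0],[0,0,0],0.0]
    - [[0,-0.045,0],[0,0,0],0.0]
    - [[0,-0.04,0],[0,-5.65,0],0.0]
    - [[0,0,0],[0,-5.65,0],0.0]
    - [[0.03,0,-0.033],[0,0,0],0.0]
    - [[0.04,0,-0.043],[0,0,0],0.0]
    - [[0.04,0,-0.043],[0,0,0],0.0]
    - [[0.025,0,-0.028],[0,0,0],0.0]
    - [[0.012,0,-0.014],[0,0,0],0.0]
    - [[0,0,0],[0,0,0],0.0]

```text
time_s: 6.55
tcp_pos: [0.628, 0.2608, 0.2464]
ee_rot: [[-0.026, -0.003, -1.0], [1.0, -0.001, -0.026], [-0.001, -1.0, 0.003]]
wrist_force: [0.6, -0.3, -3.5]
gripper_width: 0.113
```

```bash
python3 - <<'E'
from h import *
np.set_printoptions(precision=4,suppress=True)
st=sense();ci=camera_info("wrist");im=capture("wrist")
print(st["tcp_pos"],st["gripper_width"],st["ee_rot"],st["joints"],st["wrist_force"])
np.save("w3.npy",ci,allow_pickle=True)
cv2.imwrite("pics/w3.png",cv2.resize(im[:,:,::-1],(800,600),interpolation=cv2.INTER_CUBIC))
E
```

```text
[0.628  0.2608 0.2464] 0.11287974689230716 [[-0.0262 -0.0026 -0.9997]
 [ 0.9997 -0.0011 -0.0262]
 [-0.001  -1.      0.0026]] [  36.1243   26.8444   11.4967   -0.0382  -74.8099 -124.6106] [ 0.6365 -0.3197 -3.5157]
```

View pics/w3.png

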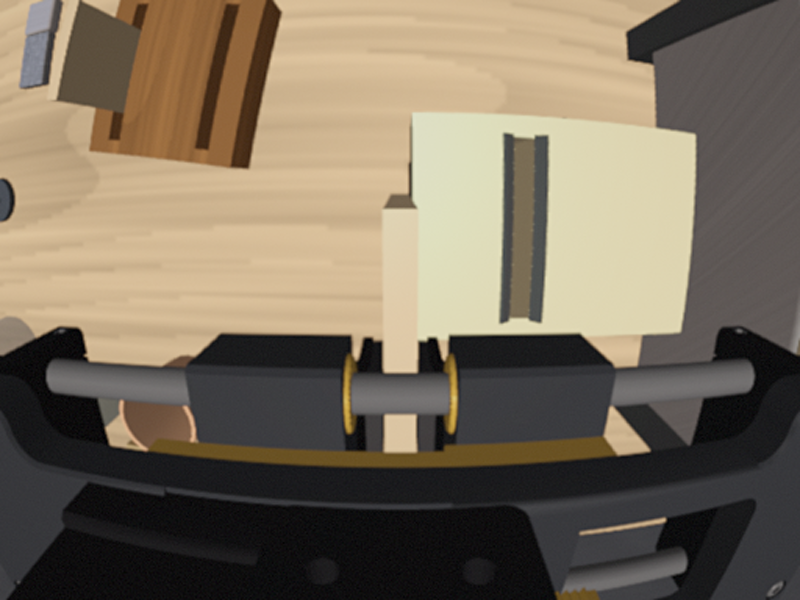

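The wrist view shows the lips' outer edges running (503,134)–(500,322) and (549,136)–(542,321). The slot between them runs from y 138 to 318. The flue corners are at (413,112), (696,133) and (682,331). The held plate's near end is (385–417,208).

```bash
python3 - <<'E'
from h import *
np.set_printoptions(precision=4,suppress=True)
s,t=camera_info("scene"),camera_info("top");w=np.load("w3.npy",allow_pickle=True).item()
k=lambda a:np.array(a)/1.5625-[.18,.18]
f=lambda p,z:atz(ray(w,k(p),True),z)
L=[f(p,.107) for p in [(503,134),(500,322),(549,136),(542,321)]]
print("lips",*L,"mid",sum(L)/4)
for a,b in((0,1),(2,3)):d=L[b]-L[a];print(np.degrees(np.arctan2(d[1],d[0])),np.linalg.norm(d))
S=[f(p,.1) for p in [(515,138),(511,318),(536,138),(531,318)]];print("slot",*S,sum(S)/4)
F=[f(p,.1) for p in [(413,112),(696,133),(682,331)]]
for a,b in((0,1),(1,2)):d=F[b]-F[a];print("flue",F[a],F[b],np.degrees(np.arctan2(d[1],d[0])),np.linalg.norm(d))
B=[(525,136),(521,320)]
# height of the slot: wrist + top, wrist + scene
for p,a,b in((B[0],(187,294),(503,172)),(B[1],(187,220),(568,193))):
    r=ray(w,k(p),True);print("tri",tri([r,ray(t,k(a))]),tri([r,ray(s,k(b))]))
tc=np.array([.628,.2608])
for p in((385,208),(417,208),(384,330),(418,330)):print("plate",f(p,.2464+.034)[:2]-tc)
E
```

```text
lips [0.5261 0.326  0.107 ] [0.6535 0.3314 0.107 ] [0.5247 0.3577 0.107 ] [0.6523 0.362  0.107 ] mid [0.5891 0.3443 0.107 ]
2.4326078460914724 0.12752327306024933
1.9519909830567055 0.1276791049867192
slot [0.5274 0.3359 0.1   ] [0.6526 0.3408 0.1   ] [0.5261 0.3506 0.1   ] [0.6523 0.3558 0.1   ] [0.5896 0.3458 0.1   ]
flue [0.5137 0.267  0.1   ] [0.5052 0.4828 0.1   ] 92.25941419950206 0.2158848105199268
flue [0.5052 0.4828 0.1   ] [0.6616 0.4894 0.1   ] 2.432451318989005 0.15657519627146357
tri (array([0.5257, 0.3421, 0.1009]), np.float64(0.0005216705809188884)) (array([0.5235, 0.3411, 0.1036]), np.float64(0.002506942114744841))
tri (array([0.6513, 0.3452, 0.1074]), np.float64(0.0011218236088129407)) (array([0.6521, 0.3464, 0.1092]), np.float64(0.001089583060514145))
plate [-0.0601 -0.0049]
plate [-0.0604  0.004 ]
plate [-0.0247 -0.0045]
plate [-0.025   0.0055]
```

Call:
jog_arm:
  series:
    - [[0,0,0],[0,-0.75,0],0.0]
    - [[0.025,0,0.01],[0,0,0],0.0]
    - [[0.03,0,0.0127],[0,0,0],0.0]
    - [[0.02,0,0.008],[0,0,0],0.0]
    - [[0.0107,0.015,0.005],[0,0,0],0.0]
    - [[0,0.01,0],[0,0,0],0.0]
    - [[0,0,0],[0,0,0],0.0]
    - [[0,0,0],[0,0,0],0.0]

```text
time_s: 7.6
tcp_pos: [0.5894, 0.3435, 0.2236]
ee_rot: [[-0.038, 0.0, -0.999], [0.999, -0.0, -0.038], [-0.0, -1.0, -0.0]]
wrist_force: [0.4, 0.5, -2.6]
gripper_width: 0.112
```

```bash
python3 - <<'E'
from h import *
np.set_printoptions(precision=4,suppress=True)
st=sense();ci=camera_info("wrist");im=capture("wrist")
print(st["tcp_pos"],st["gripper_width"],st["ee_rot"],st["joints"],st["wrist_force"])
np.save("w4.npy",ci,allow_pickle=True)
cv2.imwrite("pics/w4w.png",im)
a=cv2.resize(im[40:260,130:430,::-1],(600,440),interpolation=cv2.INTER_CUBIC)
s=capture("scene")[0:200,160:512,::-1];s=cv2.resize(s,(600,341))
cv2.imwrite("pics/w4.png",cv2.resize(np.vstack([a,s]),(461,600),interpolation=cv2.INTER_AREA))
E
```

```text
[0.5894 0.3435 0.2236] 0.11192976024483736 [[-0.0381  0.0003 -0.9993]
 [ 0.9993 -0.0004 -0.0381]
 [-0.0004 -1.     -0.0003]] [  43.7908   27.6575    9.5666    0.0325  -71.9116 -131.6156] [ 0.3836  0.4581 -2.6451]
```

View pics/w4.png

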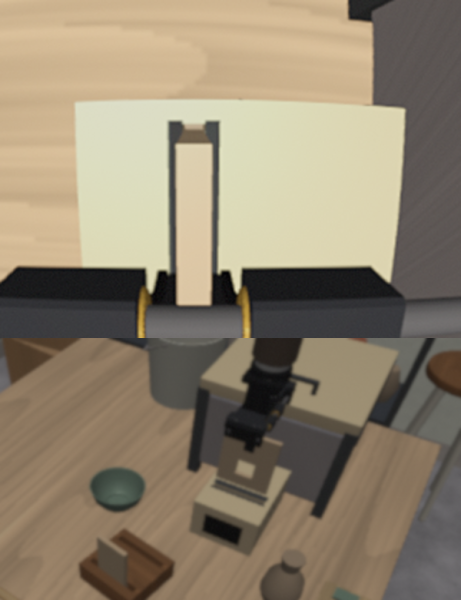

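Over the slot the lips span x 169–218 and the plate's top 176–212, so it is centred. The arm is clear of the kiln. I lower it.

Call:
jog_arm:
  series:
    - [[0,0.012,0],[0,0,0],0.0]
    - [[0,0.008,0],[0,0,0],0.0]
    - [[0,0.008,0],[0,0,0],0.0]
    - [[0,0.008,0],[0,0,0],0.0]
    - [[0,0.008,0],[0,0,0],0.0]
    - [[0,0,0],[0,0,0],0.0]

```text
time_s: 8.45
tcp_pos: [0.5884, 0.3439, 0.1784]
ee_rot: [[-0.039, -0.002, -0.999], [0.999, -0.001, -0.039], [-0.001, -1.0, 0.002]]
wrist_force: [0.1, 1.0, -4.0]
gripper_width: 0.109
```

Call:
jog_arm:
  series:
    - [[0,0.01,0],[0,0,0],0.0]
    - [[0,0.01,0],[0,0,0],0.0]
    - [[0,0.01,0],[0,0,0],0.0]
    - [[0,0.01,0],[0,0,0],0.0]
    - [[0,0.01,0],[0,0,0],0.0]
    - [[0,0.004,0],[0,0,0],0.0]
    - [[0,0,0],[0,0,0],0.0]

```text
time_s: 9.32
tcp_pos: [0.5888, 0.3441, 0.1252]
ee_rot: [[-0.039, -0.0, -0.999], [0.999, -0.0, -0.039], [-0.0, -1.0, 0.0]]
wrist_force: [0.7, 0.7, -3.0]
gripper_width: 0.111
```

Call:
jog_arm:
  series:
    - [[0,0.004,0],[0,0,0],0.0]
    - [[0,0.002,0],[0,0,0],0.0]
    - [[0,0.001,0],[0,0,0],0.0]
    - [[0,0.001,0],[0,0,0],0.0]
    - [[0,0,0],[0,0,0],0.0]

```text
time_s: 9.95
tcp_pos: [0.5888, 0.3442, 0.1175]
ee_rot: [[-0.039, -0.0, -0.999], [0.999, -0.0, -0.039], [-0.0, -1.0, 0.0]]
wrist_force: [0.5, -0.2, -3.6]
gripper_width: 0.11
```

Call:
jog_arm:
  series:
    - [[0,0.001,0],[0,0,0],0.0]
    - [[0,0.001,0],[0,0,0],0.0]
    - [[0,0,0],[0,0,0],0.0]

```text
time_s: 10.32
tcp_pos: [0.5889, 0.3444, 0.1169]
ee_rot: [[-0.039, 0.001, -0.999], [0.999, 0.0, -0.039], [0.0, -1.0, -0.001]]
wrist_force: [-3.2, -0.7, 3.6]
gripper_width: 0.111
```

The plate is on the floor at the expected height, and the wrist force has reversed. I release it and rise.

Call:
jog_arm:
  series:
    - [[0,0,0],[0,0,0],0.012]
    - [[0,0,0],[0,0,0],0.02]
    - [[0,0,0],[0,0,0],0.035]
    - [[0,0,0],[0,0,0],0.035]
    - [[0,0,0],[0,0,0],0.035]
    - [[0,-0.015,0],[0,0,0],0.035]
    - [[0,-0.03,0],[0,0,0],0.035]
    - [[0,-0.04,0],[0,0,0],0.035]
    - [[0,-0.035,0],[0,0,0],0.035]
    - [[0,0,0],[0,0,0],0.035]

```text
time_s: 11.58
tcp_pos: [0.5905, 0.3453, 0.2412]
ee_rot: [[-0.039, 0.008, -0.999], [0.999, 0.006, -0.039], [0.005, -1.0, -0.008]]
wrist_force: [0.5, -0.2, 0.1]
gripper_width: 0.399
```

```bash
python3 - <<'E'
from h import *
np.set_printoptions(precision=4,suppress=True)
st=sense();w=camera_info("wrist");im=capture("wrist")
print(st["tcp_pos"],st["ee_rot"][:,0],st["joints"],st["wrist_force"]); np.save("w5.npy",w,allow_pickle=True)
a=cv2.resize(im[40:260,130:430,::-1],(600,440),interpolation=cv2.INTER_CUBIC)
t=capture("top")[110:270,290:450,::-1];t=cv2.resize(t,(440,440),interpolation=cv2.INTER_CUBIC)
cv2.imwrite("pics/w5.png",cv2.resize(np.hstack([a,t]),(800,338),interpolation=cv2.INTER_AREA))
E
```

```text
[0.5905 0.3453 0.2412] [-0.0394  0.9992  0.0053] [  43.8617   27.0175   10.9948    0.08    -73.4325 -131.6264] [ 0.5144 -0.1605  0.1033]
```

View pics/w5.png

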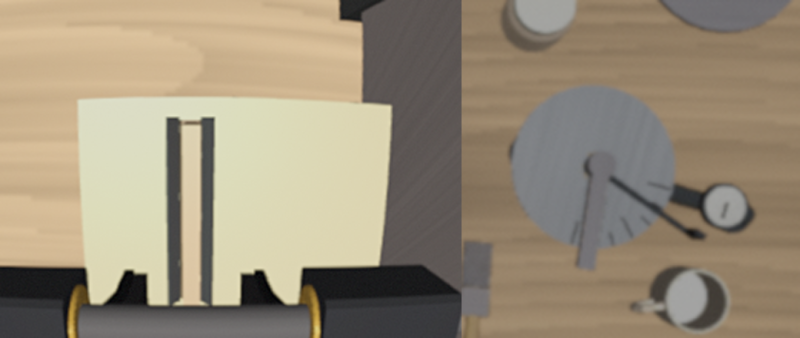

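The plate stands in the slot between the lips, with its near end at (192,122). The top crop shows the stem at (599,164), the lever tip at (587,268) and the fin at (700,235). Now to the lever.

Call:
jog_arm:
  series:
    - [[0,0,0],[0,9.7,0],0.06]
    - [[-0.03,0,0.003],[0,0,0],0.06]
    - [[-0.05,0,0.005],[0,0,0],0.06]
    - [[-0.05,0,0.005],[0,0,0],0.06]
    - [[-0.05,0,0.005],[0,0,0],0.06]
    - [[-0.05,0,0.005],[0,0,0],0.06]
    - [[-0.05,0,0.005],[0,0,0],0.06]
    - [[-0.05,0,0.005],[0,0,0],0.06]
    - [[-0.05,0,0.005],[0,0,0],0.06]
    - [[-0.05,0,0.005],[0,0,0],0.06]

```text
time_s: 12.92
tcp_pos: [0.489, -0.078, 0.2347]
ee_rot: [[0.13, -0.002, -0.992], [0.992, -0.0, 0.13], [-0.0, -1.0, 0.002]]
wrist_force: [1.6, -0.5, -0.4]
gripper_width: 0.687
```

Call:
jog_arm:
  series:
    - [[-0.05,0,0.005],[0,0,0],0.06]
    - [[-0.05,0,0.005],[0,0,0],0.06]
    - [[-0.05,0,0.005],[0,0,0],0.06]
    - [[-0.03,0,0.003],[0,0,0],0.06]
    - [[-0.015,0,0.002],[0,0,0],0.06]
    - [[0,0,0],[0,0,0],0.06]
    - [[0,0,0],[0,0,0],0.06]

```text
time_s: 13.8
tcp_pos: [0.4453, -0.2664, 0.2353]
ee_rot: [[0.129, -0.0, -0.992], [0.992, 0.0, 0.129], [0.0, -1.0, 0.0]]
wrist_force: [-0.8, -0.1, 0.1]
gripper_width: 0.686
```

```bash
python3 - <<'E'
from h import *
np.set_printoptions(precision=4,suppress=True)
st=sense();w=camera_info("wrist");im=capture("wrist")
print(st["tcp_pos"],st["ee_rot"],st["joints"],st["wrist_force"]); np.save("w6.npy",w,allow_pickle=True)
cv2.imwrite("pics/w6.png",cv2.resize(im[:,:,::-1],(800,600),interpolation=cv2.INTER_CUBIC))
E
```

```text
[ 0.4453 -0.2664  0.2353] [[ 0.1291 -0.0004 -0.9916]
 [ 0.9916  0.0004  0.1291]
 [ 0.0003 -1.      0.0004]] [-12.9676  11.146  -13.0689  -0.0166 -65.8119 -84.4405] [-0.7585 -0.1443  0.1475]
```

View pics/w6.png

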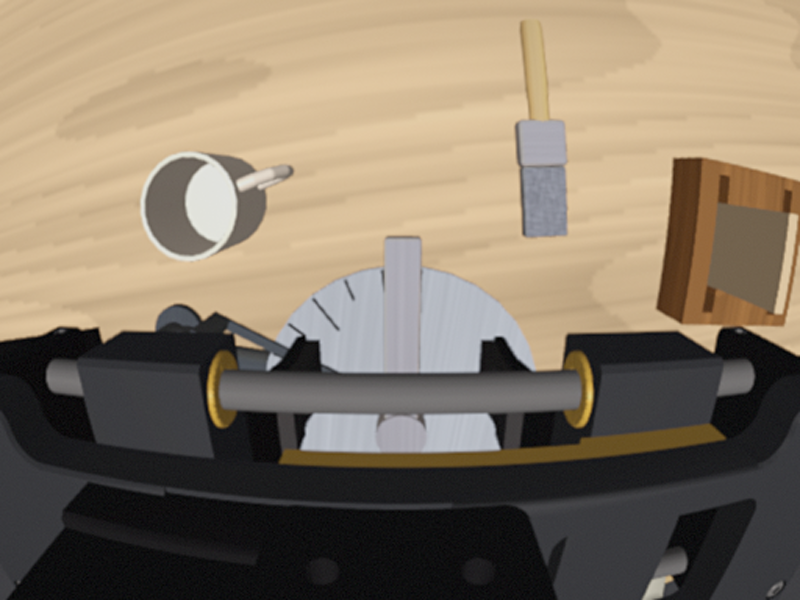

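The wrist view shows the lever vertical and centred, with its tip at (386–420,238) and the stem's head at (400,430). The pointer's fin is at about (215,320).

```bash
python3 - <<'E'
from h import *
np.set_printoptions(precision=4,suppress=True)
s,t=camera_info("scene"),camera_info("top");w=np.load("w6.npy",allow_pickle=True).item()
k=lambda a:np.array(a)/1.5625-[.18,.18]
f=lambda p,z:atz(ray(w,k(p),True),z)
tip=f((403.5,238),.132);b=f((402.5,372),.132);d=b-tip
L=-d/np.linalg.norm(d);ang=np.degrees(np.arctan2(L[1],L[0]));stem=tip-.13*L
print("tip",tip,f((386,238),.132),f((420,238),.132),"ang",ang,"stem",stem,"head",f((401,432),.14))
print("tri tip",tri([ray(w,k((403.5,240)),True),ray(t,k((545,370)))]),tri([ray(w,k((403.5,240)),True),ray(s,k((254,364)))]))
fins=[f((215,316),.13),atz(ray(t,k((629,345))),.13),atz(ray(s,k((208,458))),.13)]
for q in fins: v=q-stem;print("fin",q,np.linalg.norm(v[:2]),np.degrees(np.arctan2(v[1],v[0]))%360)
# pointer arm centreline in the top and wrist views, z=.09
for nm,ps,c,fi in(("wrist",[(228,322),(290,347)],w,True),("top",[(585,315),(618,338)],t,False),("scene",[(300,431),(225,463)],s,False)):
    q=[atz(ray(c,k(p),fi),.09) for p in ps];v=q[1]-q[0];v=v if v[1]<0 else -v;print(nm,q,np.degrees(np.arctan2(v[1],v[0]))%360)
E
```

```text
tip [ 0.4112 -0.2591  0.132 ] [ 0.4099 -0.2691  0.132 ] [ 0.4124 -0.2497  0.132 ] ang 172.2222885600417 stem [ 0.54   -0.2767  0.132 ] head [ 0.5323 -0.2764  0.14  ]
tri tip (array([ 0.4121, -0.2596,  0.1371]), np.float64(0.0005586866474345487)) (array([ 0.4135, -0.26  ,  0.1207]), np.float64(0.0006912568806026639))
fin [ 0.4433 -0.3844  0.13  ] 0.1446705112832568 228.0792848090946
fin [ 0.4563 -0.4005  0.13  ] 0.1494375163178126 235.9290749702485
fin [ 0.4625 -0.402   0.13  ] 0.14732924859587962 238.2695656255206
wrist [array([ 0.4588, -0.394 ,  0.09  ]), array([ 0.4831, -0.3507,  0.09  ])] 240.7710883550614
top [array([ 0.5054, -0.3377,  0.09  ]), array([ 0.4671, -0.395 ,  0.09  ])] 236.24194685877734
scene [array([ 0.5229, -0.2973,  0.09  ]), array([ 0.4669, -0.3887,  0.09  ])] 238.47729252281158
```

Call:
jog_arm:
  series:
    - [[0.0025,0.03,0],[0,0,0],0.06]
    - [[0,0.04,0],[0,0,0],0.06]
    - [[0,0.035,0],[0,0,0],0.06]
    - [[0,0.024,0],[0,0,0],0.06]
    - [[0,0,0],[0,0,0],0.02]
    - [[0,0,0],[0,0,0],0.02]
    - [[0,0,0],[0,0,0],0.0]
    - [[0,0,0],[0,0,0],0.0]
    - [[0,0,0],[0,0,0],0.0]
    - [[0,0,0],[0,0,0],0.0]

```text
time_s: 15.1
tcp_pos: [0.4458, -0.265, 0.1072]
ee_rot: [[0.13, 0.001, -0.991], [0.991, -0.0, 0.13], [-0.0, -1.0, -0.001]]
wrist_force: [-0.7, 1.3, 4.0]
gripper_width: 0.248
```

Call:
jog_arm:
  series:
    - [[-0.005,0,-0.0001],[0,-3,0],0.0]
    - [[-0.0099,0,-0.0005],[0,-6,0],0.0]
    - [[-0.0099,0,-0.0005],[0,-6,0],0.0]
    - [[-0.0099,0,-0.0005],[0,-6,0],0.0]
    - [[-0.0099,0,-0.0005],[0,-6,0],0.0]
    - [[-0.0099,0,-0.0005],[0,-6,0],0.0]
    - [[-0.0099,0,-0.0005],[0,-6,0],0.0]
    - [[-0.0099,0,-0.0005],[0,-6,0],0.0]
    - [[-0.0099,0,-0.0005],[0,-6,0],0.0]
    - [[-0.005,0,-0.0001],[0,-3,0],0.0]

```text
time_s: 16.35
tcp_pos: [0.4738, -0.3466, 0.1072]
ee_rot: [[-0.727, -0.001, -0.687], [0.687, -0.0, -0.727], [0.0, -1.0, 0.001]]
wrist_force: [-2.3, 0.6, 4.3]
gripper_width: 0.25
```

```bash
python3 - <<'E'
from h import *
np.set_printoptions(precision=4,suppress=True)
st=sense();w=camera_info("wrist");im=capture("wrist")
print(st["tcp_pos"],st["ee_rot"],st["joints"],st["wrist_force"]); np.save("w7.npy",w,allow_pickle=True)
cv2.imwrite("pics/w7.png",cv2.resize(im[:,:,::-1],(800,600),interpolation=cv2.INTER_CUBIC))
E
```

```text
[ 0.4738 -0.3466  0.1072] [[-0.7266 -0.0007 -0.687 ]
 [ 0.687  -0.0003 -0.7266]
 [ 0.0003 -1.      0.0007]] [-20.3755  24.447  -13.8212   0.0381 -51.7624 -23.0436] [-2.3247  0.6099  4.3232]
```

View pics/w7.png

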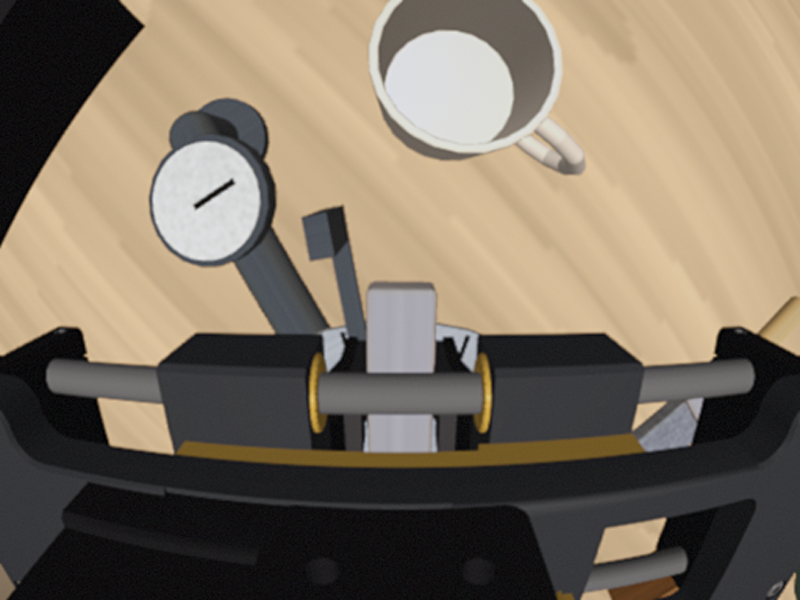

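The lever is gripped and straight, with its tip at (402,285). The fin's top face has corners (303,218), (329,211), (334,257) and (310,261), so the lever still has a little way to go.

```bash
python3 - <<'E'
from h import *
np.set_printoptions(precision=4,suppress=True)
w=np.load("w7.npy",allow_pickle=True).item()
k=lambda a:np.array(a)/1.5625-[.18,.18]
f=lambda p,z:atz(ray(w,k(p),True),z)
c=[f(p,.13) for p in [(303,218),(329,211),(334,257),(310,261)]]
tip=f((402,288),.132);L=np.array([-.687,-.7266,0]);
print("sizes",[np.linalg.norm(c[i]-c[(i+1)%4]) for i in range(4)],"tip",tip)
m=sum(c)/4
for stem in (np.array([.540,-.2767,0]),tip-.13*L,np.array([.4738,-.3466,0])-.095*L):
    v=m-stem;print(stem,"fin",m,np.linalg.norm(v[:2]),np.degrees(np.arctan2(v[1],v[0]))%360)
a=(f((348,262),.09),f((360,335),.09));v=a[0]-a[1];print("arm",np.degrees(np.arctan2(v[1],v[0]))%360,a)
E
```

```text
sizes [np.float64(0.008379127442160728), np.float64(0.01426682367632), np.float64(0.007690124745875964), np.float64(0.013538804358317419)] tip [ 0.449  -0.3708  0.132 ]
[ 0.54   -0.2767  0.    ] fin [ 0.4567 -0.3997  0.13  ] 0.1485879886256549 235.88945478766138
[ 0.5383 -0.2764  0.132 ] fin [ 0.4567 -0.3997  0.13  ] 0.1479020634659547 236.517571285815
[ 0.5391 -0.2776  0.    ] fin [ 0.4567 -0.3997  0.13  ] 0.14734111690111185 236.0001137499284
arm 234.25132121022813 (array([ 0.4639, -0.3859,  0.09  ]), array([ 0.4818, -0.361 ,  0.09  ]))
```

Call:
jog_arm:
  series:
    - [[-0.0083,0,-0.0003],[0,-5,0],0.0]
    - [[-0.005,0,-0.0002],[0,-3,0],0.0]
    - [[-0.0025,0,-0.0001],[0,-1.5,0],0.0]
    - [[0,0,0],[0,0,0],0.0]
    - [[0,0,0],[0,0,0],0.0]

```text
time_s: 17.02
tcp_pos: [0.4862, -0.3566, 0.1072]
ee_rot: [[-0.829, 0.0, -0.559], [0.559, -0.001, -0.829], [-0.001, -1.0, 0.001]]
wrist_force: [-3.6, -3.5, 5.7]
gripper_width: 0.248
```

Call:
jog_arm:
  series:
    - [[0,0,0],[0,0,0],0.03]
    - [[0,0,0],[0,0,0],0.05]
    - [[0,0,0],[0,0,0],0.06]
    - [[0,0,0],[0,0,0],0.06]
    - [[0,-0.02,0],[0,0,0],0.06]
    - [[0,-0.04,0],[0,0,0],0.06]
    - [[0,-0.04,0],[0,0,0],0.06]
    - [[0,-0.04,-0.03],[0,0,0],0.06]
    - [[0,0,0],[0,0,0],0.06]
    - [[0,0,0],[0,0,0],0.06]

```text
time_s: 18.27
tcp_pos: [0.5028, -0.3304, 0.2459]
ee_rot: [[-0.83, -0.001, -0.558], [0.558, 0.001, -0.83], [0.001, -1.0, -0.0]]
wrist_force: [-0.2, 0.2, -0.8]
gripper_width: 0.691
```

```bash
python3 - <<'E'
from h import *
np.set_printoptions(precision=4,suppress=True)
st=sense();w=camera_info("wrist");im=capture("wrist")
print(st["tcp_pos"],st["ee_rot"],st["wrist_force"]); np.save("w8.npy",w,allow_pickle=True)
a=cv2.resize(im[:270,60:450,::-1],(800,554),interpolation=cv2.INTER_CUBIC);cv2.imwrite("pics/w8.png",a)
s=capture("scene")[:,:,::-1];cv2.imwrite("pics/s8.png",cv2.resize(s,(800,600),interpolation=cv2.INTER_CUBIC))
E
```

```text
[ 0.5028 -0.3304  0.2459] [[-0.8295 -0.0008 -0.5584]
 [ 0.5584  0.0009 -0.8295]
 [ 0.0012 -1.     -0.0003]] [-0.2428  0.2054 -0.7993]
```

View pics/w8.png

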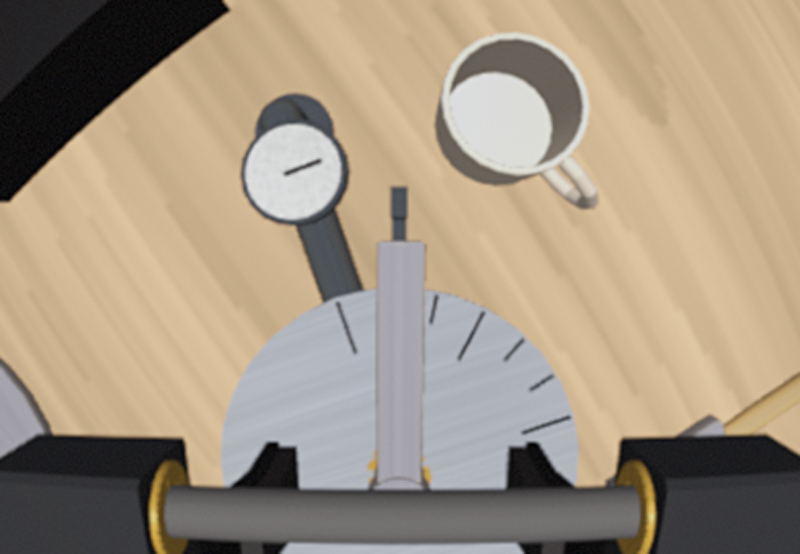

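View pics/s8.png

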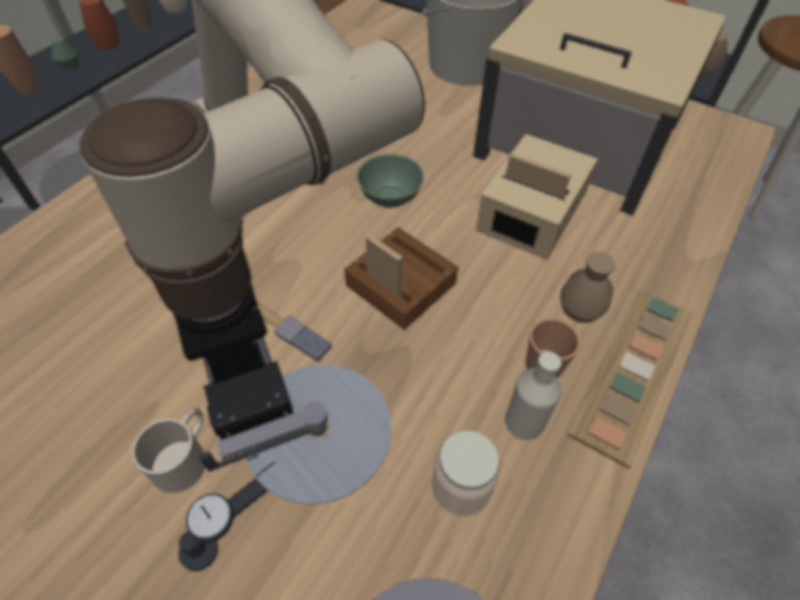

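In the wrist view the fin (399.5,200), lever tip (401,242) and stem (400,482) lie in one line. In the scene view the plate stands in the slot and nothing else has moved. I run one numeric check of the plate's top edge, then hand in.

```bash
python3 - <<'E'
from h import *
s=camera_info("scene");u=np.array([.9992,.0393,0])
c=np.array([.589,.3445,.15]);print((proj(s,[c-.06*u,c+.06*u])+.18)*1.5625)
c[2]=.17;print("if 20 mm high",(proj(s,[c-.06*u,c+.06*u])+.18)*1.5625)
g=cv2.cvtColor(cv2.imread("pics/s8.png"),cv2.COLOR_BGR2GRAY)
print("column 540:",g[150:196:2,540]);print("column 525:",g[146:192:2,525])
print(finish_job())
E
```

```text
[[510.94873114 153.91084949]
 [571.27746981 175.62546683]]
if 20 mm high [[512.70215984 145.28046539]
 [574.02334016 167.02599538]]
column 540: [165 165 165 165 165 165 161 151 129  97  84  83  83  83  83  83  82  83
  83  80  90 134 162]
column 525: [166 165 165 166 166 162 154 133 103  85  83  83  84  83  83  83  83  83
  81  87 126 159 165]
the job is handed in; nothing more can be done
None
```

The job is handed in at about 18 s of robot time. The windowed plate stands in the flue slot and is let go, and the gas valve's lever lies in line with the pointer. `finish_job` gives no verdict, so what follows rests on my own last checks.

- **Plate:** I gripped it near its top edge and lowered it slowly until the wrist force reversed, at the height expected for the slot floor. After release, its top edge in the scene picture was about 1–2 mm from where a fully seated plate should show. It looked centred between the lips.
- **Lever:** I gripped it and turned it about 63.5° anticlockwise. In the last wrist picture the stem, lever tip and pointer fin line up to within about 1°, against the 4.6° allowed.
- **Everything else:** In the last scene picture the narrow plate is still in its rack and no pot, bottle or tool looks moved. The gripper is open about 11 cm above the lever, touching nothing.
- **Disagreements:** The early two-view height estimates were up to about 30 mm off (0.11–0.16 m for plate tops that stand at 0.142 m). The first pointer directions from different views ranged from 228° to 241°. I settled on 236.1° from the close view, which the last wrist picture bore out.

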